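Scoop mixing marbles into a pot and hold the pot up level

ROBOT

A 6-joint arm with a two-finger parallel gripper is mounted at the origin on the work surface. World frame = base frame: x ahead of the robot, y to its left, z up, the work surface at z = 0. Lengths are in m, angles in degrees, forces in N, time in s.
With the tool pointing down it reaches from about 0.3 to 0.875 m from the base axis. Payload 6.4 kg.
Tool frame: the origin (TCP) lies between the finger pads; the fingertips stand 25 mm ahead of it and the grasp point (between the pads) lies 6 mm ahead of it (r.finger_overhang is the distance from the TCP to the fingertips, in m); z points along the fingers, x is the direction in which the jaws open and shut, and the axes are right-handed (so a half turn about z gives the same grasp; the last joint's range is limited). The gripper opens to 85 mm and grips with 20 to 120 N. Pads are 22 mm wide; open, the fingers measure 114 mm over their backs; the gripper's body (76 mm by 85 mm) begins 54 mm behind the grasp point. The pads swing forward as they close: fully open they stand 13 mm farther back than shut.
Start: joints at [54.242, 10.359, 92.074, -0, 77.567, -11.82], TCP at [0.233, 0.526, 0.256] pointing down, gripper open.
Joint ranges: [-171.53, 171.53], [-51.25, 118.39], [17.06, 147.69], [-65.23, 245.23], [0, 150.52], [-178.68, 178.68]. Speed limits (degrees/s): [147.25, 147.25, 172.46, 180, 180, 180].

INTERFACE

Orientations are given as a 3x3 rotation matrix whose columns are the frame's x, y, z axes.
In Python, from bench import r, optics, ticket gives the robot as it stands.
- The arm moves only by the tool send_rows, never from a script. Its argument "series" is a list of rows, each a list of 7 numbers: the closure in counts, from 0 (fully open) to 255 (shut), then the shift along the tool's x, y, z in mm, then the turn, a rotation vector about the tool's x, y, z in degrees. A call has 1 to 5 rows; each row shifts and turns the commanded pose from where the row before left it, along the tool's axes as they then stand; what a row does not reach is not made up. A row lasts 1/8 s, in which the tool goes at most 62.5 mm and 10.7 degrees, less where a joint would pass 70% of its speed; a pose out of reach is approached as far as the arm can. A call with a gripper value outside its range is refused whole. The fingers move at their own pace and stop on an object; "newtons" is the grip in N (left out, the last holds). Time passes only in rows, so rows that do not move let the fingers close. It gives the time, the measured TCP pose, the force and the opening at its end, in the units of the state.
- r.state(): the state, without advancing time (a new reading comes with each control period).
- optics.capture(name): name is "scene" or "top" or "wrist"; returns the picture (420x560x3 uint8, blue, green, red); there is no depth.
- optics.camera_params(name): a dict with "fx", "fy", "cx", "cy" (pixels), "eye" and "attitude" of the camera in the world. Camera axes: x right, y up, looking along -z (the intrinsics and any distortion apply to the point x, -y, -z); pixel columns grow to the right and rows downward; lengths in m; the calibration is good to about 2 mm. A picture is of the moment at which its call begins: read the wrist's pose just before it. camera_params takes no time and is no camera call; for the wrist camera it gives the pose at the moment of the call.
- ticket.hand_in(): hands the job in, once; it reports no verdict.
The state is a dict: "time_s": time; "q": joint angles; "qvel": joint speeds; "joint_efforts": joint torques, N m; "ee_pos": TCP position; "ee_rot": TCP orientation; "wrist_force": force on the tool from outside, world axes, zero at the start; "moment": the same for the moment, N m; "opening": opening from 0.0 (shut) to 1.0 (fully open).
Only numpy, scipy, OpenCV 4.12 (cv2) and the standard library are available. Lean on these libraries where they do the work, as an engineer would, in place of code of your own. Each camera call takes 0.05 s, during which the arm holds its last target. There are 200 camera calls.

TASK

With the orange-handled scoop, scoop up all three mixing marbles from the white tray and tip them into the blue pot while it stands on its cork mat, then stand the scoop back in the tray and let go of it. Then lift the pot by its handle well clear of the mat (at least 5 cm), marbles inside, and finish while still holding it up, steady and level. Never touch the marbles with the fingers, never tip the pot beyond some 20 degrees, and leave the other things on the table where they are.

Things in the scene. Friction and masses are not known exactly. Their poses are not given: they have to be found in the camera images.
- tray: white open tray, fixed to the table, 220 (x) x 110 (y) x 35 high outside, walls and floor 5 mm thick. Origin: centre of its underside, on the table. Its -x end faces the robot more or less. The marbles start at its -x end, the scoop at its +x end
- scoop: aluminium scoop, 120 g, flat on the tray floor, open lip towards the tray's -x end. Pan 88 wide (y), sides 28 high, from the lip at x = -66 mm to the back wall at x = 0. Upright orange handle on the back wall: 16 (x) x 40 (y), z = 36 to 98 mm. Origin: underside, below the handle
- scoop_grip (a point): middle of the scoop's orange handle where it is gripped best, 75 mm above the scoop's underside; best gripped across its 16 mm thickness (fingers closing along the scoop's x). Axes as the scoop's
- scoop_lip (a point): middle of the scoop's lip edge, 66 mm along -x from the handle's axis. The lip is a low ramp with its crest 3 mm up, 8 mm behind the edge; the pan floor behind it is 1.5 mm up. The crest keeps the marbles in while the scoop is level; they roll out when the lip is tipped down by more than about 30 degrees
- mat: round cork mat, fixed to the table, 150 mm across, 20 mm high. Origin: centre of its underside
- pot: blue round mixing pot on the cork mat, open at the top, about 250 g (may differ by a third): 104 mm across at the foot, 120 at the rim, 70 high, wall 3, bottom 4. Origin: centre of its underside. On its -y side, 88 mm from the pot's axis, stands an upright black handle, 34 (x) x 16 (y), z = 54 to 130 mm, joined to the pot by a bracket below the rim
- pot_grip (a point): point on the pot's handle to grip, 108 mm above the pot's underside, 38 mm above its rim. Axes as the pot's. The pot's weight hangs to one side of it: a grip across the 16 mm (fingers closing along the pot's y), with some 60 N, keeps it level best
- marble0_center (a point): centre of the green mixing marble, a 22 mm ball of 14 g that rolls freely on the tray floor. Drawing all three against the end wall and onto the scoop takes up to 15 N or so
- marble1_center (a point): centre of the blue mixing marble, a 22 mm ball of 14 g that rolls freely on the tray floor. Drawing all three against the end wall and onto the scoop takes up to 15 N or so
- marble2_center (a point): centre of the amber mixing marble, a 22 mm ball of 14 g that rolls freely on the tray floor. Drawing all three against the end wall and onto the scoop takes up to 15 N or so
- tape: yellow roll of tape lying flat, 90 mm across, 25 high; bystander. Origin: middle of its underside
- jar: small red paint jar, 50 mm across, 65 high; bystander. Origin: middle of its underside
- canvas: small painted block canvas standing on edge, 32 x 120 x 100 mm high; bystander. Origin: middle of its underside
- brushes: white pot of paint brushes, 76 mm across, about 210 high with the brushes; bystander. Origin: middle of its underside
- knife: flat palette knife lying on the table, 200 mm long; bystander. Origin: on the table below its middle
- can: spray can with a green label, 56 mm across, 140 high; bystander. Origin: middle of its underside
- cup: white ceramic cup, 70 mm across, 70 high; bystander. Origin: middle of its underside
- marble0: the same marble as marble0_center; its axes turn as it rolls
- marble1: the same marble as marble1_center; its axes turn as it rolls
- marble2: the same marble as marble2_center; its axes turn as it rolls
Mind the look-alikes: they are no part of the job. What is shaped like the scoop but pink or purple is not meant.

How it is judged:
By the outcome, as a careful person would: the job done as asked, in the order asked, and still so for the second after the job is handed in, while the arm keeps its last pose, push and grip.
It also fails if it takes over 72 s, if anything falls off the work surface, if the arm or the gripper's body presses on something with over 40 N, if the wrist force passes 120 N, or if a joint passes its speed limit or range.

## Working session

There is one attempt and no reset: what is moved stays moved. The work goes in short steps, Python scripts to look and compute and a tool call to move; the robot and the scene stay as the last step left them, time stands still between calls to the robot, and variables do not carry over. Pictures are saved under pics/ and viewed, about 8 in all and at most 12, crops included, and the job is handed in when it is done.

Besides the shell and the picture viewer there is one more tool, called after "Emit:" in YAML: its name, and indented under it one key for each argument. send_rows: Moves the arm, as the interface text tells. Its arguments: {"type":"object","properties":{"series":{"type":"array","items":{"type":"array","items":{"type":"number"}}},"newtons":{"type":"number"}},"required":["series"]}

```bash
ls; mkdir -p pics
python3 - <<'E'
from bench import r,optics,ticket
import cv2,numpy as np
for n in("scene","top"):
    cv2.imwrite(f"pics/{n}0.png",optics.capture(n)); p=optics.camera_params(n); print(n,{k:np.round(v,4).tolist() if not isinstance(v,str) else v for k,v in p.items()})
s=r.state();print({k:np.round(v,3).tolist() for k,v in s.items()})
print(r.finger_overhang,[a for a in dir(r) if a[0]!='_'])
E
```

```text
pics
scene {'fx': 399.6216, 'fy': 399.6216, 'cx': 277.9278, 'cy': 210.406, 'eye': [1.2462, -0.6495, 0.7445], 'attitude': [[0.6401, -0.4375, 0.6315], [0.768, 0.3839, -0.5126], [-0.0182, 0.8132, 0.5818]]}
top {'fx': 515.3241, 'fy': 515.3241, 'cx': 283.8142, 'cy': 202.8797, 'eye': [0.3196, -0.0723, 1.5174], 'attitude': [[0.0179, 0.9855, -0.169], [-0.9998, 0.0192, 0.0064], [0.0095, 0.1688, 0.9856]]}
{'time_s': 0.1, 'q': [54.241, 10.397, 92.123, -0.001, 77.565, -11.82], 'qvel': [-0.037, -0.069, -0.235, 0.053, 0.039, -0.033], 'joint_efforts': [0.001, -44.587, -35.224, -0.0, 0.004, -0.0], 'ee_pos': [0.233, 0.525, 0.256], 'ee_rot': [[0.406, 0.914, -0.001], [0.914, -0.406, -0.001], [-0.001, -0.0, -1.0]], 'wrist_force': [-0.449, -0.187, -0.679], 'moment': [-0.003, -0.016, -0.002], 'opening': 0.999}
0.025 ['MotionError', 'finger_overhang', 'state']
```

View pics/scene0.png

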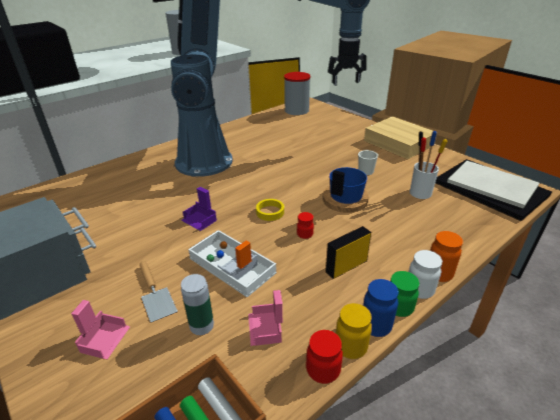

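View pics/top0.png

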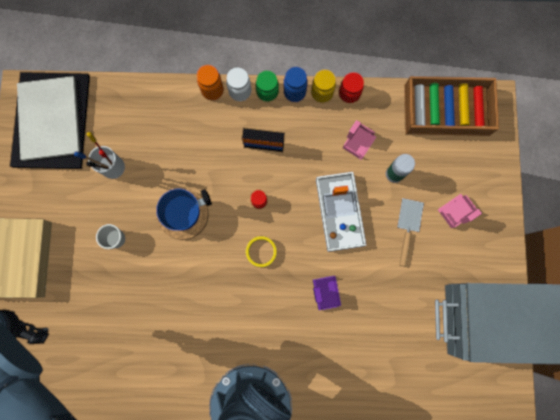

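The orange-handled scoop stands in the white tray at top px (341,190) and scene px (243,253). The purple look-alike is at top (326,293), and the pink ones are at (359,140) and (460,210). Next is an enlarged crop of the tray and the pot in both views.

```bash
cat > h.py <<'E'
import numpy as np,cv2
from bench import r,optics
def ray(n,u,v,p=None):
    p=p or optics.camera_params(n)
    d=np.array(p['attitude'])@np.array([(u-p['cx'])/p['fx'],-(v-p['cy'])/p['fy'],-1.])
    return np.array(p['eye']),d
def atz(n,u,v,z,p=None):
    e,d=ray(n,u,v,p); return e+d*(z-e[2])/d[2]
def tri(*rays):
    A=0;b=0
    for e,d in rays:
        d=d/np.linalg.norm(d);P=np.eye(3)-np.outer(d,d);A=A+P;b=b+P@e
    return np.linalg.solve(A,b)
def proj(n,X,p=None):
    p=p or optics.camera_params(n)
    c=np.array(p['attitude']).T@(np.array(X)-p['eye'])
    return np.array([p['cx']+p['fx']*c[0]/-c[2],p['cy']-p['fy']*c[1]/-c[2]])
E
python3 - <<'E'
import cv2,numpy as np
t=cv2.imread('pics/top0.png');s=cv2.imread('pics/scene0.png')
def c(im,x,y,w,h,k): return cv2.resize(im[y:y+h,x:x+w],None,fx=k,fy=k,interpolation=cv2.INTER_CUBIC)
a=c(t,310,165,66,92,4.5)[:300];A=cv2.resize(t[165:257,305:381],(380,460),interpolation=cv2.INTER_CUBIC)  # x5
B=cv2.resize(t[180:240,150:220],(350,300),interpolation=cv2.INTER_CUBIC)
C=c(s,185,225,100,75,4); D=c(s,315,160,60,55,5)
W=np.zeros((600,800,3),np.uint8)
def put(i,x,y):
    h,w=i.shape[:2];h=min(h,600-y);w=min(w,800-x);W[y:y+h,x:x+w]=i[:h,:w]
put(A[:460],0,0);put(C,400,0);put(D,400,310);
cv2.imwrite('pics/crop1.png',W);
E
```

```text
(no output)
```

View pics/crop1.png

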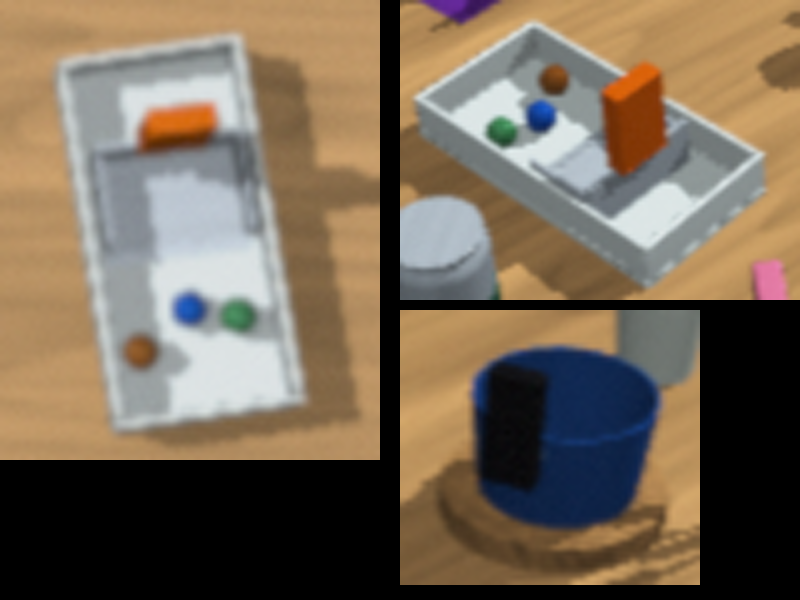

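The crop confirms it: the scoop with the orange handle is in the white tray, and the lip faces the marbles. The amber marble is at (140,351), blue at (190,308) and green at (238,315) in the crop. The pot's black handle faces the scene camera. Next I fit rough poses.

Run:
```python
from h import *
from scipy.optimize import least_squares
P={n:optics.camera_params(n) for n in('top','scene')}
T=lambda x,y:('top',305+(x+.5)/5-.5,165+(y+.5)/5-.5)
S=lambda x,y:('scene',185+(x-400+.5)/4-.5,225+(y+.5)/4-.5)
K=lambda x,y:('scene',315+(x-400+.5)/5-.5,160+(y-310+.5)/5-.5)
co=np.array([[.11,.055,.035],[.11,-.055,.035],[-.11,-.055,.035],[-.11,.055,.035]])
obs=[(co[0],T(60,62)),(co[1],T(240,38)),(co[2],T(303,402)),(co[3],T(115,428)),(co[0],S(763,156)),(co[1],S(650,249)),(co[2],S(417,100)),(co[3],S(533,24))]
def f(q,full=0):
    c,s=np.cos(q[2]),np.sin(q[2]);R=np.array([[c,-s,0],[s,c,0],[0,0,1]])
    o=[]
    for X,(n,u,v) in obs: o+=list(proj(n,R@X+[q[0],q[1],q[3]],P[n])-[u,v])
    return o
a=least_squares(f,[.5,-.3,0,0],loss='soft_l1')
print('tray',a.x,np.degrees(a.x[2]),np.round(f(a.x),1))
t0=lambda o:tri(ray(*o[0],P[o[0][0]]),ray(*o[1],P[o[1][0]]))
for nm,x,y in(('amber',T(140,351),S(554,79)),('blue',T(190,308),S(541,116)),('green',T(238,315),S(502,130))):print(nm,t0((x,y)))
c,s=np.cos(a.x[2]),np.sin(a.x[2])
print('handle top centre',t0((T(179,115),S(634,82))))
# pot
print('pot rim l/r',atz(*K(473,400),.09),atz(*K(658,400),.09),'centre',atz(*K(566,397),.09))
print('handle top',atz(*K(520,372),.15))
im=cv2.imread('pics/top0.png').astype(int)
m=((im[...,0]>im[...,2]+40)).astype(np.uint8);m[:150]=0;m[250:]=0;m[:,:140]=0;m[:,220:]=0
ys,xs=np.nonzero(m);e=cv2.minEnclosingCircle(np.stack([xs,ys],1).astype(np.float32));print(e,atz('top',*e[0],.09))
d=(im.max(2)<40).astype(np.uint8);d[:180]=0;d[215:]=0;d[:,:196]=0;d[:,214:]=0
ys,xs=np.nonzero(d);print('dark',xs.mean(),ys.mean(),len(xs),atz('top',xs.mean(),ys.mean(),.15))
w=optics.camera_params('wrist');st=r.state();Rt=np.array(st['ee_rot']);print('wrist cam in tool',Rt.T@(np.array(w['eye'])-st['ee_pos']),(Rt.T@np.array(w['attitude'])).round(3),w['fx'])
```

```text
tray [ 0.55351173 -0.24831063  0.16561047 -0.00209231] 9.488780888674158 [-0.4  0.2  0.3 -0.3  0.6  0.4  0.6  0.8  1.4 -0.  -0.2  1.  -0.1 -0.1
  1.  -0.7]
amber [ 0.48358838 -0.22817028  0.01850533]
blue [ 0.50982875 -0.25689145  0.01837498]
green [ 0.50597445 -0.28508112  0.01974534]
handle top centre [ 0.60738758 -0.24112256  0.10299654]
pot rim l/r [0.50566881 0.16347925 0.09      ] [0.58281453 0.25050694 0.09      ] centre [0.54202436 0.2100524  0.09      ]
handle top [0.56946784 0.13246823 0.15      ]
((178.0537872314453, 209.69920349121094), 20.848007202148438) [0.5391765  0.21409516 0.09      ]
dark 206.21666666666667 197.83333333333334 60 [0.56373271 0.12807445 0.15      ]
wrist cam in tool [-0.00101629 -0.07129572 -0.11789917] [[ 1.     0.     0.001]
 [ 0.001 -0.96  -0.28 ]
 [ 0.001  0.28  -0.96 ]] 315.4419266648057
```

```bash
cat >> h.py <<'E'
from scipy.spatial.transform import Rotation as Ro, Slerp
def down(yaw,tilt=0): # tool x at world yaw, pointing down; tilt>0: tool z leans toward +tool x (lip down)
    c,s=np.cos(np.radians(yaw)),np.sin(np.radians(yaw))
    R=np.array([[c,s,0],[s,-c,0],[0,0,-1.]])
    return R@Ro.from_euler('y',tilt,degrees=True).as_matrix()
def rows(p0,R0,p1,R1,n,g):
    "straight line, rows rounded; returns reached pose"
    rv=Ro.from_matrix(R0.T@R1).as_rotvec(degrees=True)/n
    w=(np.array(p1)-p0)/n; out=[];p=np.array(p0,float);R=np.array(R0)
    for i in range(n):
        d=np.round(R.T@(np.array(p0)+w*(i+1)-p)*1000,1); 
        t=np.round(rv,2); out.append([g]+d.tolist()+t.tolist())
        p=p+R@d/1000; R=R@Ro.from_rotvec(t,degrees=True).as_matrix()
    for k in range(0,n,5): print(str(out[k:k+5]).replace(' ',''))
    return p,R
def cur(): s=r.state(); return np.array(s['ee_pos']),np.array(s['ee_rot'])
E
python3 - <<'E'
from h import *
rows(*cur(),[.54,.17,.32],down(9.5),10,0)
E
```

```text
[[0,-20.0,42.5,-6.4,0.0,0.01,5.66],[0,-15.8,44.2,-6.5,0.0,0.01,5.66],[0,-11.2,45.6,-6.4,0.0,0.01,5.66],[0,-6.8,46.4,-6.4,0.0,0.01,5.66],[0,-2.1,46.9,-6.5,0.0,0.01,5.66]]
[[0,2.5,46.9,-6.4,0.0,0.01,5.66],[0,7.1,46.4,-6.5,0.0,0.01,5.66],[0,11.7,45.5,-6.4,0.0,0.01,5.66],[0,16.1,44.1,-6.4,0.0,0.01,5.66],[0,20.4,42.3,-6.5,0.0,0.01,5.66]]
```

Emit:
send_rows:
  series:
    - [0, -20, 42.5, -6.4, 0, 0, 5.66]
    - [0, -15.8, 44.2, -6.5, 0, 0, 5.66]
    - [0, -11.2, 45.6, -6.4, 0, 0, 5.66]
    - [0, -6.8, 46.4, -6.4, 0, 0, 5.66]
    - [0, -2.1, 46.9, -6.5, 0, 0, 5.66]

```text
time_s: 0.72
ee_pos: [0.3873, 0.3466, 0.2883]
ee_rot: [[0.792, 0.61, -0.0], [0.61, -0.792, -0.0], [-0.001, -0.0, -1.0]]
wrist_force: [0.9, -0.1, -0.2]
opening: 1.002
```

Emit:
send_rows:
  series:
    - [0, 2.5, 46.9, -6.4, 0, 0, 5.66]
    - [0, 7.1, 46.4, -6.5, 0, 0, 5.66]
    - [0, 11.7, 45.5, -6.4, 0, 0, 5.66]
    - [0, 16.1, 44.1, -6.4, 0, 0, 5.66]
    - [0, 20.4, 42.3, -6.5, 0, 0, 5.66]

```text
time_s: 1.35
ee_pos: [0.5409, 0.169, 0.3205]
ee_rot: [[0.987, 0.161, -0.001], [0.161, -0.987, 0.0], [-0.001, -0.0, -1.0]]
wrist_force: [0.4, -0.3, 0.2]
opening: 1.001
```

```bash
cat >> h.py <<'E'
import json
def snap(n,name):
    p=optics.camera_params(n); im=optics.capture(n); cv2.imwrite(f'pics/{name}.png',im)
    json.dump({k:np.array(v).tolist() for k,v in p.items() if k in('fx','fy','cx','cy','eye','attitude')},open(f'pics/{name}.json','w')); return im,p
def load(name): return json.load(open(f'pics/{name}.json'))
E
python3 - <<'E'
from h import *
print(cur()); snap('wrist','w1')
# plan to tray view
rows(*cur(),[.57,-.27,.30],down(9.5),10,0)
E
```

```text
(array([0.54089808, 0.16904442, 0.32046015]), array([[ 9.86930099e-01,  1.61147222e-01, -7.42701140e-04],
       [ 1.61147302e-01, -9.86930365e-01,  4.80337672e-05],
       [-7.25253799e-04, -1.67090255e-04, -9.99999723e-01]]))
[[0,-4.2,43.3,2.3,0.02,-0.01,-0.07],[0,-4.2,43.4,2.2,0.02,-0.01,-0.07],[0,-4.2,43.3,2.2,0.02,-0.01,-0.07],[0,-4.4,43.3,2.2,0.02,-0.01,-0.07],[0,-4.3,43.3,2.2,0.02,-0.01,-0.07]]
[[0,-4.5,43.3,2.2,0.02,-0.01,-0.07],[0,-4.4,43.3,2.2,0.02,-0.01,-0.07],[0,-4.6,43.3,2.1,0.02,-0.01,-0.07],[0,-4.6,43.3,2.2,0.02,-0.01,-0.07],[0,-4.6,43.3,2.1,0.02,-0.01,-0.07]]
```

Emit:
send_rows:
  series:
    - [0, -4, 43, 2, 0, 0, 0]
    - [0, -4, 43, 2, 0, 0, 0]

```text
time_s: 1.65
ee_pos: [0.5463, 0.0833, 0.3161]
ee_rot: [[0.986, 0.165, -0.001], [0.165, -0.986, 0.0], [-0.001, -0.0, -1.0]]
wrist_force: [1.1, -0.7, 0.7]
opening: 1.002
```

Run:
```python
from h import *
snap('wrist','w2')
```

Emit:
send_rows:
  series:
    - [0, -4.2, 43.4, 2.2, 0, 0, 0]
    - [0, -4.2, 43.4, 2.2, 0, 0, 0]
    - [0, -4.3, 43.4, 2.2, 0, 0, 0]

```text
time_s: 2.08
ee_pos: [0.5551, -0.0472, 0.3096]
ee_rot: [[0.986, 0.165, -0.001], [0.165, -0.986, 0.0], [-0.001, -0.0, -1.0]]
wrist_force: [-0.4, 0.1, -0.5]
opening: 1.004
```

Emit:
send_rows:
  series:
    - [0, -4.4, 43.4, 2.2, 0, 0, 0]
    - [0, -4.4, 43.4, 2.2, 0, 0, 0]
    - [0, -4.4, 43.4, 2.2, 0, 0, 0]

```text
time_s: 2.45
ee_pos: [0.5636, -0.1779, 0.303]
ee_rot: [[0.986, 0.165, -0.001], [0.165, -0.986, 0.0], [-0.0, -0.001, -1.0]]
wrist_force: [1.1, -0.5, 0.1]
opening: 1.0
```

Run:
```python
from h import *
snap('wrist','w3')
```

Emit:
send_rows:
  series:
    - [0, -4.4, 43.4, 2.2, 0, 0, 0]
    - [0, -4.4, 43.4, 2.2, 0, 0, 0]
    - [0, 0, 0, 0, 0, 0, 0]

```text
time_s: 2.88
ee_pos: [0.5688, -0.2663, 0.2979]
ee_rot: [[0.987, 0.161, -0.001], [0.161, -0.987, 0.0], [-0.001, -0.001, -1.0]]
wrist_force: [-0.4, 0.3, -0.2]
opening: 1.0
```

Run:
```python
from h import *
print(cur()[0]);snap('wrist','w4')
a=[cv2.imread(f'pics/w{i}.png') for i in(1,2,3,4)]
W=np.vstack([np.hstack(a[:2]),np.hstack(a[2:])])
cv2.imwrite('pics/all.png',cv2.resize(W,(800,600),interpolation=cv2.INTER_AREA))
```

```text
[ 0.5688221  -0.26625439  0.29791235]
```

View pics/all.png

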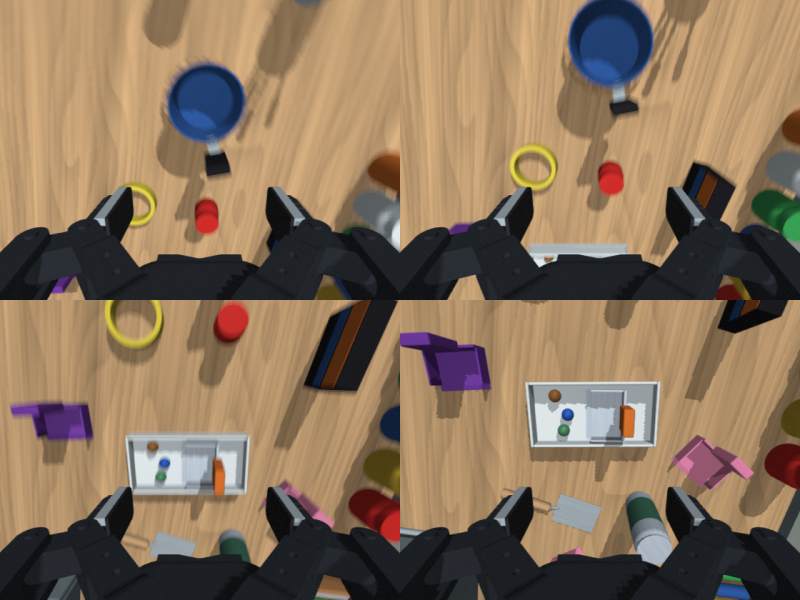

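The views show the pot at (206,102) with its handle at (216,163) in the first frame. The tray with the orange scoop is at (590,415) in the last. Now I enlarge the tray from the last two positions.

Run:
```python
from h import *
a=cv2.imread('pics/w4.png')[108:208,170:370];b=cv2.imread('pics/w3.png')[180:280,165:365]
cv2.imwrite('pics/crop2.png',cv2.resize(np.vstack([a,b]),None,fx=3,fy=3,interpolation=cv2.INTER_CUBIC))
```

```text
(no output)
```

View pics/crop2.png

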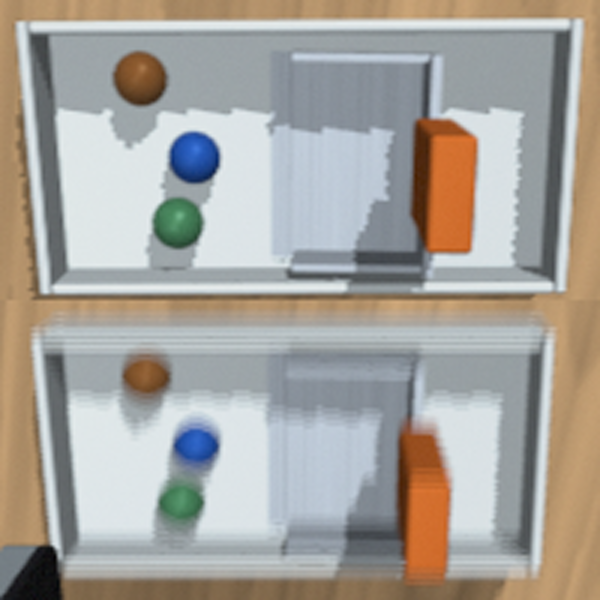

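Enlarged w4 (upper): the tray rim corners are at (17,22), (581,18), (565,291) and (42,296). The handle's top face spans about (427..474, 134..251), and the lip edge is at x≈272.

Run:
```python
from h import *
p=load('w4');p3=load('w3')
W=lambda x,y:(170+(x+.5)/3-.5,108+(y+.5)/3-.5)
W3=lambda x,y:(165+(x+.5)/3-.5,180+(y-300+.5)/3-.5)
cs=[atz('',*W(*c),.035,p) for c in((17,22),(581,18),(565,291),(42,296))]
c=np.mean(cs,0);e=(cs[1]-cs[0]+cs[2]-cs[3]);print('tray',c,np.degrees(np.arctan2(e[1],e[0])),np.linalg.norm(e)/2,np.linalg.norm(cs[0]-cs[3]))
hs=[atz('',*W(*q),.103,p) for q in((427,134),(474,136),(470,251),(425,251))]
h=np.mean(hs,0);d=hs[0]-hs[3]+hs[1]-hs[2];print('handle',h,np.degrees(np.arctan2(-d[0],d[1])),np.linalg.norm(d)/2)
print('handle tri',tri(ray('',*W(449,193),p),ray('',*W3(424,517),p3)))
l=[atz('',*W(*q),.0065,p) for q in((275,55),(272,253))];m=np.mean(l,0);d=l[0]-l[1];print('lip',m,np.degrees(np.arctan2(-d[0],d[1])),'dist',np.linalg.norm((h-m)[:2]))
M={}
for n,q,q3 in(('amber',(140,78),(146,376)),('blue',(194,157),(196,444)),('green',(177,222),(181,502))):
    x=atz('',*W(*q),.016,p);t=np.radians(9.5);R=np.array([[np.cos(t),np.sin(t)],[-np.sin(t),np.cos(t)]]);print(n,x,'in tray',R@(x-c)[:2],tri(ray('',*W(*q),p),ray('',*W3(*q3),p3)))
print('lip in tray',R@(m-c)[:2],'handle in tray',R@(h-c)[:2])
```

```text
tray [ 0.55416159 -0.2492286   0.035     ] 9.722942034366234 0.21791860155655587 0.10973891462250795
handle [ 0.60484685 -0.24242232  0.103     ] 9.814179657542144 0.03887807028523171
handle tri [ 0.60368747 -0.24163231  0.10627183]
lip [ 0.54184758 -0.25276339  0.0065    ] 7.443980889212831 dist 0.06384235697457005
amber [ 0.48333237 -0.22830478  0.016     ] in tray [-0.06640442  0.03232705] [ 0.4872248  -0.22661356  0.03775078]
blue [ 0.50919103 -0.25689104  0.016     ] in tray [-0.04561849 -0.00013508] [ 0.51143924 -0.25392073  0.03592066]
green [ 0.50536355 -0.28566316  0.016     ] in tray [-0.05414224 -0.02788088] [ 0.50831627 -0.28067675  0.03847451]
lip in tray [-0.01272855 -0.00145391] handle in tray [ 0.0511135  -0.00165255]
```

Run:
```python
from h import *
p,R=rows(*cur(),[.606,-.242,.13],down(9.6),5,0)
rows(p,R,[.606,-.242,.086],down(9.6),3,0)
```

```text
[[0,8.1,-3.2,33.6,-0.02,0.01,-0.05],[0,8.0,-3.2,33.6,-0.02,0.01,-0.05],[0,8.1,-3.2,33.7,-0.02,0.01,-0.05],[0,8.1,-3.2,33.6,-0.02,0.01,-0.05],[0,8.0,-3.3,33.6,-0.02,0.01,-0.05]]
[[0,0.0,0.0,14.7,0.01,0.0,0.0],[0,0.0,0.0,14.6,0.01,0.0,0.0],[0,0.0,0.0,14.7,0.01,0.0,0.0]]
```

Emit:
send_rows:
  series:
    - [0, 8.1, -3.2, 33.6, 0, 0, 0]
    - [0, 8, -3.2, 33.6, 0, 0, 0]
    - [0, 8.1, -3.2, 33.7, 0, 0, 0]
    - [0, 8.1, -3.2, 33.6, 0, 0, -0.2]
    - [0, 8, -3.3, 33.6, 0, 0, 0]

```text
time_s: 3.55
ee_pos: [0.6068, -0.2393, 0.1301]
ee_rot: [[0.986, 0.17, -0.0], [0.17, -0.986, 0.001], [-0.0, -0.001, -1.0]]
wrist_force: [-0.2, -0.1, -0.7]
opening: 1.001
```

Emit:
send_rows:
  series:
    - [0, 0, 0, 14.7, 0, 0, 0]
    - [0, 0, 0, 14.6, 0, 0, 0]
    - [0, 0, 0, 14.7, 0, 0, 0]
    - [0, 0, 0, 0, 0, 0, 0]

```text
time_s: 4.05
ee_pos: [0.6058, -0.2413, 0.086]
ee_rot: [[0.986, 0.168, -0.002], [0.168, -0.986, 0.001], [-0.001, -0.001, -1.0]]
wrist_force: [-0.6, -0.9, -0.6]
opening: 0.999
```

Run:
```python
from h import *
im,p=snap('wrist','w5');print(cur()[0],r.state()['wrist_force'])
cv2.imwrite('pics/w5v.png',im)
```

```text
[ 0.60630082 -0.24161631  0.086944  ] [-0.21138848  0.46555828  0.03513638]
```

View pics/w5v.png

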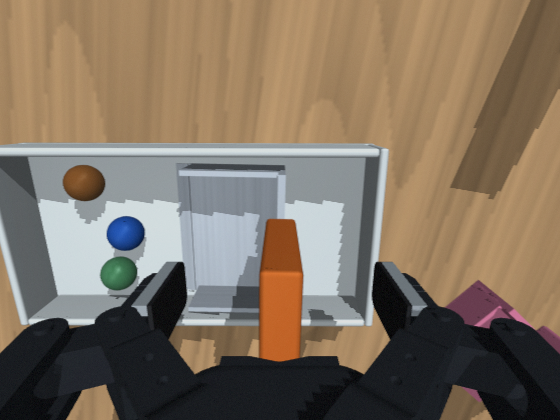

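The handle at (281,270) is centred between the open fingers at (165) and (395). Closing now.

Emit:
send_rows:
  series:
    - [255, 0, 0, 0, 0, 0, 0]
    - [255, 0, 0, 0, 0, 0, 0]
    - [255, 0, 0, 0, 0, 0, 0]
    - [255, 0, 0, 0, 0, 0, 0]
    - [255, 0, 0, 0, 0, 0, 0]
  newtons: 60

```text
time_s: 4.72
ee_pos: [0.6067, -0.2416, 0.0873]
ee_rot: [[0.986, 0.168, 0.0], [0.168, -0.986, -0.0], [0.0, 0.0, -1.0]]
wrist_force: [0.2, -0.3, 1.4]
opening: 0.179
```

Emit:
send_rows:
  series:
    - [255, 0, 0, 0, 0, 0, 0]
    - [255, 0, 0, 0, 0, 0, 0]
    - [255, 0, 0, 0, 0, 0, 0]

```text
time_s: 5.1
ee_pos: [0.6067, -0.2416, 0.0873]
ee_rot: [[0.986, 0.168, 0.001], [0.168, -0.986, -0.0], [0.0, 0.0, -1.0]]
wrist_force: [-0.7, -0.6, 3.6]
opening: 0.177
```

Run:
```python
from h import *
print(cur(),r.state()['wrist_force'],r.state()['moment'])
im,p=snap('wrist','w6')
a=cv2.resize(im[130:340],None,fx=1.42,fy=1.42,interpolation=cv2.INTER_CUBIC)
cv2.imwrite('pics/w6v.png',a)
```

```text
(array([ 0.60669698, -0.24161252,  0.08733832]), array([[ 9.85814575e-01,  1.67837244e-01,  5.32929579e-04],
       [ 1.67837437e-01, -9.85814627e-01, -3.40311455e-04],
       [ 4.68252837e-04,  4.24929527e-04, -9.99999800e-01]])) [-0.67070104 -0.64814731  3.59324613] [-0.0464851   0.0819153  -0.02691035]
```

View pics/w6v.png

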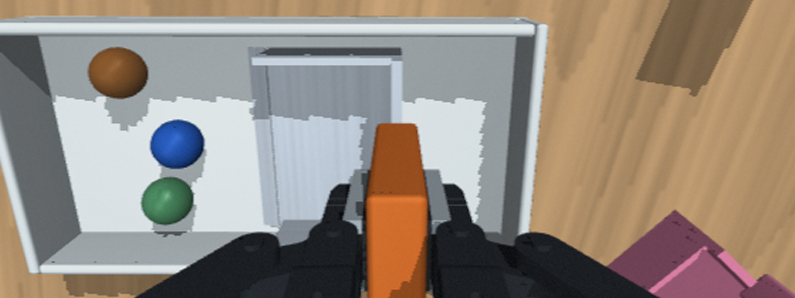

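The scoop is gripped and parallel to the tray walls; amber, blue and green are all ahead of the lip. Pushing it along the tray.

Emit:
send_rows:
  series:
    - [255, -6, 0, -0.5, 0, 0, 0]
    - [255, -6, 0, 0, 0, 0, 0]
    - [255, -6, 0, 0, 0, 0, 0]
    - [255, -6, 0, 0, 0, 0, 0]
    - [255, -6, 0, 0, 0, 0, 0]

```text
time_s: 5.78
ee_pos: [0.5763, -0.2465, 0.0873]
ee_rot: [[0.986, 0.168, -0.0], [0.168, -0.986, 0.0], [-0.0, -0.0, -1.0]]
wrist_force: [0.3, -0.1, 0.6]
opening: 0.178
```

Emit:
send_rows:
  series:
    - [255, -5, 0, 0, 0, 0, 0]
    - [255, -5, 0, 0, 0, 0, 0]
    - [255, -5, 0, 0, 0, 0, 0]
    - [255, -5, 0, 0, 0, 0, 0]
    - [255, -5, 0, 0, 0, 0, 0]

```text
time_s: 6.4
ee_pos: [0.5518, -0.2507, 0.0873]
ee_rot: [[0.986, 0.168, -0.0], [0.168, -0.986, 0.0], [-0.0, -0.0, -1.0]]
wrist_force: [-0.0, -0.3, -1.0]
opening: 0.179
```

Emit:
send_rows:
  series:
    - [255, -4, 0, 0, 0, 0, 0]
    - [255, -4, 0, 0, 0, 0, 0]
    - [255, -4, 0, 0, 0, 0, 0]
    - [255, -4, 0, 0, 0, 0, 0]
    - [255, -3, 0, 0, 0, 0, 0]

```text
time_s: 7.02
ee_pos: [0.5333, -0.2539, 0.0875]
ee_rot: [[0.986, 0.168, -0.0], [0.168, -0.986, 0.0], [-0.0, -0.0, -1.0]]
wrist_force: [1.0, -0.4, -0.0]
opening: 0.177
```

Run:
```python
from h import *
print(cur(),r.state()['wrist_force'],r.state()['moment'])
im,p=snap('wrist','w7')
a=cv2.resize(im[100:340],None,fx=1.42,fy=1.42,interpolation=cv2.INTER_CUBIC)
cv2.imwrite('pics/w7v.png',a)
```

```text
(array([ 0.53325797, -0.25394271,  0.08748882]), array([[ 9.85823358e-01,  1.67786488e-01, -3.35946253e-05],
       [ 1.67786488e-01, -9.85823358e-01,  2.10741550e-05],
       [-2.95824079e-05, -2.64121185e-05, -9.99999999e-01]])) [ 0.95373237 -0.42602662 -0.02250181] [-0.04030245  0.03603892 -0.06024799]
```

View pics/w7v.png

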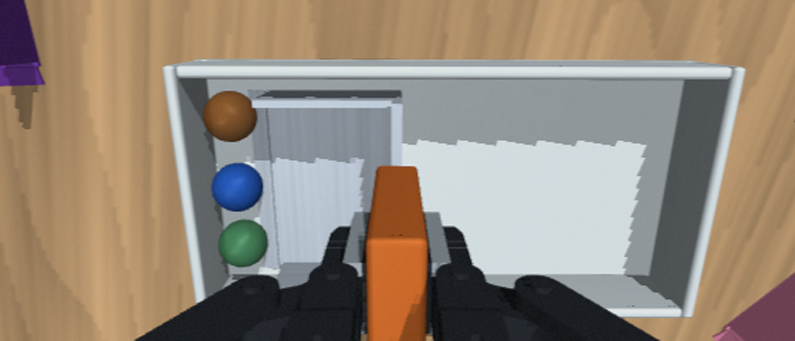

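All three marbles sit between lip and end wall: amber (230,116), blue (237,187), green (243,243). Amber is close to the pan's +y side, so I shift the scoop 2.5 mm to +y and continue.

Emit:
send_rows:
  series:
    - [255, -1, -2.5, 0, 0, 0, 0]
    - [255, -2.5, 0, 0, 0, 0, 0]
    - [255, -2.5, 0, 0, 0, 0, 0]
    - [255, -2.5, 0, 0, 0, 0, 0]
    - [255, -2.5, 0, 0, 0, 0, 0]

```text
time_s: 7.7
ee_pos: [0.522, -0.2533, 0.0875]
ee_rot: [[0.986, 0.168, -0.0], [0.168, -0.986, 0.0], [-0.0, -0.0, -1.0]]
wrist_force: [-0.2, 0.2, -1.0]
opening: 0.179
```

Emit:
send_rows:
  series:
    - [255, -2, 0, 0, 0, 0, 0]
    - [255, -2, 0, 0, 0, 0, 0]
    - [255, -1, 0, 0, 0, 0, 0]
    - [255, 0, 0, 0, 0, 0, 0]

```text
time_s: 8.2
ee_pos: [0.5173, -0.2541, 0.0875]
ee_rot: [[0.986, 0.168, -0.0], [0.168, -0.986, -0.0], [-0.0, -0.0, -1.0]]
wrist_force: [0.1, 0.2, -2.0]
opening: 0.181
```

Run:
```python
from h import *
print(cur(),r.state()['wrist_force'],r.state()['moment'])
im,p=snap('wrist','w8')
a=cv2.resize(im[100:340],None,fx=1.42,fy=1.42,interpolation=cv2.INTER_CUBIC)
cv2.imwrite('pics/w8v.png',a)
```

```text
(array([ 0.51726255, -0.25414554,  0.08751052]), array([[ 9.85829271e-01,  1.67751744e-01, -3.34013298e-05],
       [ 1.67751744e-01, -9.85829271e-01, -1.81237693e-06],
       [-3.32320380e-05, -3.81643710e-06, -9.99999999e-01]])) [ 0.08230267  0.23084335 -2.04497759] [-0.0283582  -0.04538811 -0.01857076]
```

View pics/w8v.png

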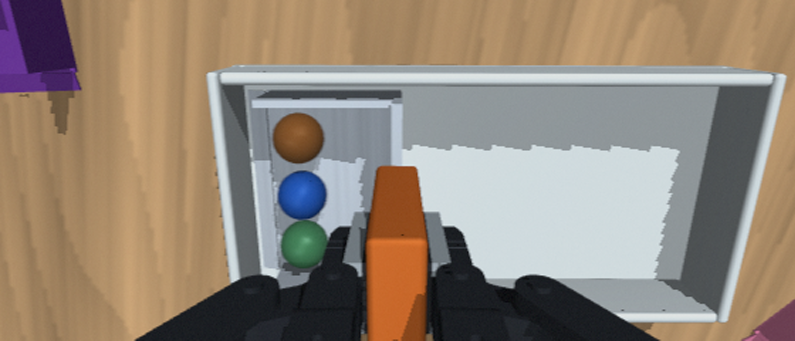

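All three marbles are in the pan: amber (298,138), blue (302,194), green (304,244), behind the crest. Lifting straight up while I compute the pour.

Emit:
send_rows:
  series:
    - [255, 0, 0, -3, 0, 0, 0]
    - [255, 0, 0, -7, 0, 0, 0]
    - [255, 0, 0, -12, 0, 0, 0]
    - [255, 0, 0, -16, 0, 0, 0]
    - [255, 0, 0, -18, 0, 0, 0]

```text
time_s: 8.88
ee_pos: [0.5175, -0.2542, 0.1451]
ee_rot: [[0.986, 0.168, 0.001], [0.168, -0.986, -0.0], [0.0, 0.001, -1.0]]
wrist_force: [-0.6, 0.8, -1.9]
opening: 0.18
```

Emit:
send_rows:
  series:
    - [255, 0, 0, -18, 0, -2, 0]
    - [255, 0, 0, -18, 0, -2, 0]
    - [255, 0, 0, -18, 0, -2, 0]
    - [255, 0, 0, -12, 0, -2, 0]
    - [255, 0, 0, -6, 0, 0, 0]

```text
time_s: 9.5
ee_pos: [0.5221, -0.2536, 0.2171]
ee_rot: [[0.976, 0.168, -0.135], [0.167, -0.986, -0.025], [-0.137, 0.002, -0.991]]
wrist_force: [0.7, 0.1, -1.7]
opening: 0.178
```

Run:
```python
from h import *
p0,R0=cur();print(p0,r.state()['wrist_force'],r.state()['opening'])
C=[]
for n in('w1','w2'):
    im=cv2.imread(f'pics/{n}.png').astype(int);P=load(n)
    m=((im[...,0]>im[...,2]+40)&(im[...,0]>1.3*im[...,1])).astype(np.uint8)
    k,l,s,c=cv2.connectedComponentsWithStats(m);i=1+np.argmax(s[1:,4])
    cn=max(cv2.findContours((l==i).astype(np.uint8),cv2.RETR_EXTERNAL,cv2.CHAIN_APPROX_NONE)[0],key=len)
    h=cv2.convexHull(cn)[:,0]
    pts=np.array([atz('',*q,.09,P)[:2] for q in h]).astype(np.float32)
    print(n,s[i],cv2.minEnclosingCircle(pts),c[i])
    # handle: dark blob beside it
    x,y,w,hh,_=s[i]; d=(im.max(2)<45).astype(np.uint8);d[:y+hh//2]=0;d[y+hh+60:]=0;d[:,:x]=0;d[:,x+w:]=0
    k,l,s2,c2=cv2.connectedComponentsWithStats(d);j=1+np.argmax(s2[1:,4]);print('handle',s2[j],c2[j],atz('',*c2[j],.14,P))
```

```text
[ 0.52212472 -0.25356986  0.21712186] [ 0.65788511  0.08200097 -1.65529409] 0.17773981556915944
w1 [ 236   91  107  107 8731] ((0.5432140827178955, 0.2109954059123993), 0.05950586497783661) [288.64482877 143.99370061]
handle [288 214  33  32 819] [303.34065934 229.83638584] [0.57040545 0.13523273 0.14      ]
w2 [  236     0   119   121 10598] ((0.5404312610626221, 0.20968841016292572), 0.05914667993783951) [297.08841291  59.97442914]
handle [294 141  39  19 516] [312.48062016 149.93604651] [0.56906419 0.12923467 0.14      ]
```

```bash
cat > plan.py <<'E'
from h import *
L=np.array([-66,0,82])/1000
c=np.array([.541,.211]);ax=np.array([np.cos(np.radians(9.7)),np.sin(np.radians(9.7))])
def pose(tilt,lz,off):
    R=down(9.7,tilt); l=np.r_[c+ax*off,lz]; return l-R@L,R
E
python3 - <<'E'
from plan import *
p,R=cur()
p,R=rows(p,R,[.53,-.24,.285],down(9.7,-8),4,255)
print('carry');q=pose(-8,.20,.012);print(q[0]); p,R=rows(p,R,*q,15,255)
print('descend');p,R=rows(p,R,*pose(-4,.11,.012),5,255)
E
```

```text
[[255,0.2,-3.0,-17.2,0.02,-0.03,-0.0],[255,0.1,-3.0,-17.1,0.02,-0.03,-0.0],[255,0.1,-3.0,-17.2,0.02,-0.03,-0.0],[255,0.2,-3.0,-17.1,0.02,-0.03,-0.0]]
carry
[0.62850079 0.22595678 0.27201656]
[[255,11.7,-29.5,-0.8,0.0,0.0,-0.0],[255,11.7,-29.5,-0.8,0.0,0.0,-0.0],[255,11.7,-29.5,-0.7,0.0,0.0,-0.0],[255,11.7,-29.6,-0.8,0.0,0.0,-0.0],[255,11.7,-29.5,-0.8,0.0,0.0,-0.0]]
[[255,11.7,-29.5,-0.8,0.0,0.0,-0.0],[255,11.7,-29.5,-0.8,0.0,0.0,-0.0],[255,11.7,-29.5,-0.7,0.0,0.0,-0.0],[255,11.7,-29.5,-0.8,0.0,0.0,-0.0],[255,11.7,-29.6,-0.8,0.0,0.0,-0.0]]
[[255,11.7,-29.5,-0.8,0.0,0.0,-0.0],[255,11.7,-29.5,-0.8,0.0,0.0,-0.0],[255,11.7,-29.5,-0.8,0.0,0.0,-0.0],[255,11.7,-29.5,-0.7,0.0,0.0,-0.0],[255,11.7,-29.5,-0.8,0.0,0.0,-0.0]]
descend
[[255,1.3,-0.0,16.9,0.0,0.8,-0.0],[255,1.1,-0.0,17.0,0.0,0.8,-0.0],[255,0.9,-0.0,17.0,0.0,0.8,-0.0],[255,0.6,-0.0,17.0,0.0,0.8,-0.0],[255,0.4,-0.0,16.9,0.0,0.8,-0.0]]
```

Emit:
send_rows:
  series:
    - [255, 0, -1, -17, 0, 0, 0]
    - [255, 0, -1, -17, 0, 0, 0]
    - [255, 1, -3, -17, 0, 0, 0]
    - [255, 3, -8, -17, 0, 0, 0]
    - [255, 6, -15, -1, 0, 0, 0]

```text
time_s: 10.12
ee_pos: [0.5367, -0.2224, 0.2843]
ee_rot: [[0.977, 0.167, -0.134], [0.165, -0.986, -0.025], [-0.137, 0.002, -0.991]]
wrist_force: [0.6, 0.9, -2.3]
opening: 0.179
```

Emit:
send_rows:
  series:
    - [255, 9, -22, -0.8, 0, 0, 0]
    - [255, 11, -28, -0.8, 0, 0, 0]
    - [255, 12, -30, -0.8, 0, 0, 0]
    - [255, 12, -30, -0.8, 0, 0, 0]
    - [255, 12, -30, -0.8, 0, 0, 0]

```text
time_s: 10.75
ee_pos: [0.5672, -0.0728, 0.2776]
ee_rot: [[0.976, 0.168, -0.138], [0.167, -0.986, -0.023], [-0.14, -0.001, -0.99]]
wrist_force: [0.5, -0.3, -1.3]
opening: 0.182
```

Emit:
send_rows:
  series:
    - [255, 12, -30, -0.8, 0, 0, 0]
    - [255, 12, -30, -0.8, 0, 0, 0]
    - [255, 12, -30, -0.8, 0, 0, 0]
    - [255, 12, -30, -0.8, 0, 0, 0]
    - [255, 12, -30, -0.8, 0, 0, 0]

```text
time_s: 11.38
ee_pos: [0.6008, 0.085, 0.2731]
ee_rot: [[0.976, 0.169, -0.139], [0.167, -0.986, -0.023], [-0.141, -0.0, -0.99]]
wrist_force: [-0.0, 0.2, -1.7]
opening: 0.176
```

Emit:
send_rows:
  series:
    - [255, 12, -30, -0.8, 0, 0, 0]
    - [255, 11, -30, -0.8, 0, 0, 0]
    - [255, 10, -26, -0.8, 0, 0, 0]
    - [255, 8, -20, -0.8, 0, 0, 0]
    - [255, 5, -12, -0.8, 0, 0, 0]

```text
time_s: 12.0
ee_pos: [0.6267, 0.2084, 0.271]
ee_rot: [[0.976, 0.169, -0.138], [0.167, -0.986, -0.024], [-0.14, -0.0, -0.99]]
wrist_force: [-0.0, 0.3, -1.3]
opening: 0.179
```

Run:
```python
from plan import *
p,R=cur();print(p,R[:,2],r.state()['wrist_force'])
p,R=rows(p,R,*pose(-4,.11,.012),8,255)
```

```text
[0.6267149  0.20837344 0.27101478] [-0.13817957 -0.02368642 -0.99012391] [-0.04093391  0.34473631 -1.31648546]
[[255,1.4,-2.1,10.4,0.0,0.51,0.0],[255,1.3,-2.2,10.4,0.0,0.51,0.0],[255,1.3,-2.1,10.4,0.0,0.51,0.0],[255,1.1,-2.1,10.4,0.0,0.51,0.0],[255,1.0,-2.1,10.4,0.0,0.51,0.0]]
[[255,1.0,-2.2,10.5,0.0,0.51,0.0],[255,0.8,-2.1,10.4,0.0,0.51,0.0],[255,0.8,-2.1,10.5,0.0,0.51,0.0]]
```

Emit:
send_rows:
  series:
    - [255, 1.4, -4.2, 10.4, 0, 0.5, 0]
    - [255, 1.3, -4.2, 10.4, 0, 0.5, 0]
    - [255, 1.3, -4.2, 10.4, 0, 0.5, 0]
    - [255, 1.1, -4.2, 10.4, 0, 0.5, 0]
    - [255, 1, 0, 10.4, 0, 0.5, 0]

```text
time_s: 12.62
ee_pos: [0.6238, 0.2234, 0.2184]
ee_rot: [[0.981, 0.168, -0.094], [0.167, -0.986, -0.016], [-0.096, -0.0, -0.995]]
wrist_force: [-0.5, 0.4, -1.2]
opening: 0.182
```

Emit:
send_rows:
  series:
    - [255, 1, 0, 10.5, 0, 0.5, 0]
    - [255, 0.8, 0, 10.4, 0, 0.5, 0]
    - [255, 0.8, 0, 9, 0, 0.5, 0]
    - [255, 0, 0, 0, 0, 0, 0]

```text
time_s: 13.12
ee_pos: [0.6233, 0.2232, 0.1881]
ee_rot: [[0.983, 0.168, -0.07], [0.167, -0.986, -0.012], [-0.071, 0.0, -0.997]]
wrist_force: [0.1, -0.1, -1.4]
opening: 0.183
```

Run:
```python
from plan import *
p,R=cur();print(p,R[:,2],r.state()['wrist_force'],'lip',p+R@L)
for t,z in((4,.11),(12,.108),(18,.106),(24,.104),(30,.102),(36,.1),(42,.1),(48,.1),(54,.1),(58,.1)):
    n=2 if t<18 else 2
    p,R=rows(p,R,*pose(t,z,.012),n,255)
snap('top','t2');snap('wrist','w9')
a=cv2.imread('pics/t2.png')[150:270,120:260];b=cv2.imread('pics/w9.png')
W=np.hstack([cv2.resize(a,(350,300)),cv2.resize(b,(400,300))]);cv2.imwrite('pics/c3.png',W)
```

```text
[0.6233377  0.22322159 0.18813464] [-0.07038955 -0.01199587 -0.99744745] [ 0.1004059  -0.10471646 -1.43716931] lip [0.55266796 0.2111896  0.11105664]
[[255,-5.8,-0.9,-3.7,0.0,4.05,-0.02],[255,-5.6,-0.9,-4.2,0.0,4.05,-0.02]]
[[255,-6.1,-0.0,-3.2,0.0,4.0,0.0],[255,-5.8,-0.0,-3.6,0.0,4.0,0.0]]
[[255,-4.7,-0.0,-2.2,0.0,3.0,0.0],[255,-4.6,-0.0,-2.5,0.0,3.0,0.0]]
[[255,-4.8,-0.0,-2.3,0.0,3.0,0.0],[255,-4.6,-0.0,-2.5,0.0,3.0,0.0]]
[[255,-4.9,-0.0,-2.3,-0.0,3.0,0.0],[255,-4.7,-0.0,-2.6,-0.0,3.0,0.0]]
[[255,-5.0,-0.0,-2.3,-0.0,3.0,0.0],[255,-4.8,-0.0,-2.6,-0.0,3.0,0.0]]
[[255,-4.5,-0.0,-3.2,-0.0,3.0,0.0],[255,-4.3,-0.0,-3.5,-0.0,3.0,0.0]]
[[255,-4.4,-0.0,-3.2,-0.0,3.0,0.0],[255,-4.3,-0.0,-3.5,-0.0,3.0,0.0]]
[[255,-4.5,-0.0,-3.2,-0.0,3.0,0.0],[255,-4.3,-0.0,-3.5,-0.0,3.0,0.0]]
[[255,-2.9,-0.0,-2.2,-0.0,2.0,0.0],[255,-2.9,-0.0,-2.3,-0.0,2.0,0.0]]
```

View pics/c3.png

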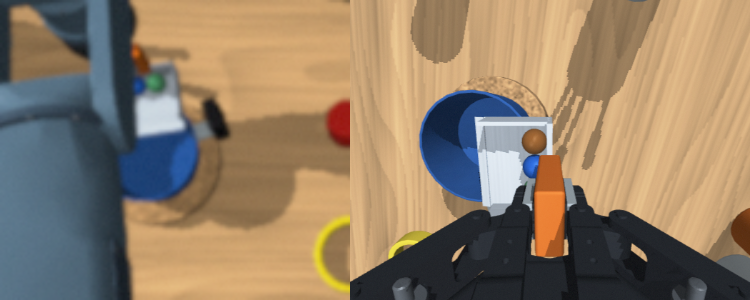

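The marbles are safely at the back of the pan, and the lip (480,165) is over the middle of the pot. Tipping.

Emit:
send_rows:
  series:
    - [255, -5.8, 0, -3.7, 0, 4, 0]
    - [255, -5.6, 0, -4.2, 0, 4, 0]
    - [255, -6.1, 0, -3.2, 0, 4, 0]
    - [255, -5.8, 0, -3.6, 0, 4, 0]
    - [255, -4.7, 0, -2.2, 0, 3, 0]

```text
time_s: 13.85
ee_pos: [0.5957, 0.2186, 0.2054]
ee_rot: [[0.951, 0.168, 0.258], [0.162, -0.986, 0.044], [0.262, -0.0, -0.965]]
wrist_force: [0.8, -0.1, -1.1]
opening: 0.181
```

Emit:
send_rows:
  series:
    - [255, -4.6, 0, -2.5, 0, 3, 0]
    - [255, -4.8, 0, -2.3, 0, 3, 0]
    - [255, -4.6, 0, -2.5, 0, 3, 0]
    - [255, -4.9, 0, -2.3, 0, 3, 0]
    - [255, -4.7, 0, -2.6, 0, 3, 0]

```text
time_s: 14.48
ee_pos: [0.5699, 0.2142, 0.2083]
ee_rot: [[0.852, 0.168, 0.496], [0.145, -0.986, 0.084], [0.503, -0.0, -0.864]]
wrist_force: [0.1, 1.1, -0.7]
opening: 0.18
```

Emit:
send_rows:
  series:
    - [255, -5, 0, -2.3, 0, 3, 0]
    - [255, -4.8, 0, -2.6, 0, 3, 0]
    - [255, -4.5, 0, -3.2, 0, 3, 0]
    - [255, -4.3, 0, -3.5, 0, 3, 0]
    - [255, -4.4, 0, -3.2, 0, 3, 0]

```text
time_s: 15.1
ee_pos: [0.5429, 0.2096, 0.2068]
ee_rot: [[0.695, 0.168, 0.699], [0.118, -0.986, 0.119], [0.709, 0.0, -0.705]]
wrist_force: [1.1, 0.5, -1.2]
opening: 0.178
```

Emit:
send_rows:
  series:
    - [255, -4.3, 0, -3.5, 0, 3, 0]
    - [255, -4.5, 0, -3.2, 0, 3, 0]
    - [255, -4.3, 0, -3.5, 0, 3, 0]
    - [255, -2.9, 0, -2.2, 0, 2, 0]
    - [255, 0, 0, 0, 0, 0, 0]

```text
time_s: 15.72
ee_pos: [0.5222, 0.2069, 0.2156]
ee_rot: [[0.562, 0.166, 0.81], [0.096, -0.986, 0.136], [0.821, 0.001, -0.57]]
wrist_force: [0.6, -0.1, -1.7]
opening: 0.18
```

Run:
```python
from plan import *
p,R=cur();s=r.state();print(p,R[:,2],s['wrist_force'],s['opening'],s['q'],'lip',p+R@L)
# marble colours visible?
for n in('top','wrist','scene'):
    im,P=snap(n,'pour_'+n); h=cv2.cvtColor(im,cv2.COLOR_BGR2HSV)
    for nm,lo,hi in(('green',(45,80,40),(80,255,255)),('amber',(5,150,50),(14,255,160))):
        m=cv2.inRange(h,lo,hi);k,l,st,c=cv2.connectedComponentsWithStats(m);print(n,nm,[(x[4],c[i].round().tolist()) for i,x in enumerate(st) if i and x[4]>15])
p1=p+np.array([0,0,.10]);rows(p,R,p1,down(9.7,0),8,255)
```

```text
[0.52223261 0.20689961 0.21564003] [ 0.81014469  0.1357354  -0.57029947] [ 0.61517115 -0.09395277 -1.7314858 ] 0.17988429538015752 [ 9.50398757e+00 -8.71782102e+00  1.33432932e+02  6.08888376e+00
  5.63182688e-02 -6.18648107e+00] lip [0.55155997 0.2117041  0.11466072]
top green [(np.int32(569), [267.0, 86.0]), (np.int32(389), [434.0, 104.0]), (np.int32(85), [393.0, 175.0]), (np.int32(20), [190.0, 220.0])]
top amber [(np.int32(350), [213.0, 90.0]), (np.int32(529), [418.0, 103.0]), (np.int32(1125), [476.0, 109.0]), (np.int32(39), [348.0, 98.0]), (np.int32(25), [456.0, 104.0]), (np.int32(146), [263.0, 142.0]), (np.int32(70), [176.0, 206.0]), (np.int32(819), [550.0, 255.0]), (np.int32(47), [556.0, 374.0])]
wrist green [(np.int32(804), [68.0, 247.0])]
wrist amber [(np.int32(308), [68.0, 177.0]), (np.int32(1277), [323.0, 240.0]), (np.int32(427), [260.0, 293.0]), (np.int32(100), [299.0, 328.0]), (np.int32(44), [279.0, 359.0])]
scene green [(np.int32(899), [406.0, 291.0]), (np.int32(505), [199.0, 315.0]), (np.int32(417), [192.0, 409.0])]
scene amber [(np.int32(7552), [517.0, 120.0]), (np.int32(106), [344.0, 143.0]), (np.int32(37), [421.0, 157.0]), (np.int32(25), [437.0, 158.0]), (np.int32(42), [300.0, 231.0]), (np.int32(1558), [497.0, 283.0]), (np.int32(665), [447.0, 259.0]), (np.int32(55), [308.0, 366.0]), (np.int32(22), [342.0, 358.0]), (np.int32(3079), [199.0, 394.0]), (np.int32(27), [332.0, 379.0]), (np.int32(89), [179.0, 415.0])]
[[255,10.3,0.0,-7.1,0.02,-6.9,-0.01],[255,9.3,0.0,-8.3,0.02,-6.9,-0.01],[255,8.3,0.0,-9.4,0.02,-6.9,-0.01],[255,7.1,0.1,-10.3,0.02,-6.9,-0.01],[255,5.8,-0.0,-11.1,0.02,-6.9,-0.01]]
[[255,4.4,-0.0,-11.7,0.02,-6.9,-0.01],[255,3.0,-0.0,-12.1,0.02,-6.9,-0.01],[255,1.5,-0.0,-12.4,0.02,-6.9,-0.01]]
```

Emit:
send_rows:
  series:
    - [255, 10.3, 0, -7.1, 0, -6.9, 0]
    - [255, 9.3, 0, -8.3, 0, -6.9, 0]
    - [255, 8.3, 0, -9.4, 0, -6.9, 0]
    - [255, 7.1, 0, -10.3, 0, -6.9, 0]
    - [255, 5.8, 0, -11.1, 0, -6.9, 0]

```text
time_s: 16.5
ee_pos: [0.5222, 0.2068, 0.2774]
ee_rot: [[0.924, 0.166, 0.344], [0.156, -0.986, 0.056], [0.348, 0.001, -0.937]]
wrist_force: [0.2, 0.5, -1.9]
opening: 0.185
```

Emit:
send_rows:
  series:
    - [255, 4.4, 0, -11.7, 0, -6.9, 0]
    - [255, 3, 0, -12.1, 0, -6.9, 0]
    - [255, 1.5, 0, -12.4, 0, -6.9, 0]
    - [255, 10, 30, 0, 0, 0, 0]
    - [255, 10, 40, 0, 0, 0, 0]

```text
time_s: 17.12
ee_pos: [0.5544, 0.1411, 0.3136]
ee_rot: [[0.986, 0.168, -0.002], [0.168, -0.986, -0.002], [-0.002, 0.002, -1.0]]
wrist_force: [-0.5, -0.1, -1.4]
opening: 0.179
```

Emit:
send_rows:
  series:
    - [255, 10, 40, 0, 0, 0, 0]
    - [255, 10, 40, 0, 0, 0, 0]
    - [255, 0, 0, 0, 0, 0, 0]

```text
time_s: 17.5
ee_pos: [0.5876, 0.0627, 0.3132]
ee_rot: [[0.987, 0.162, -0.002], [0.162, -0.987, -0.003], [-0.003, 0.002, -1.0]]
wrist_force: [-0.1, 1.1, -1.7]
opening: 0.182
```

Run:
```python
from plan import *
p,R=cur();print(p,R[:,2],R[:,0],r.state()['wrist_force'])
a,_=snap('top','t3');b,_=snap('wrist','w10');c,_=snap('scene','s3')
W=np.vstack([np.hstack([cv2.resize(a[165:255,130:250],(400,300)),cv2.resize(b,(400,300))]),np.hstack([cv2.resize(c[150:225,300:400],(400,300)),cv2.resize(cv2.imread('pics/pour_wrist.png'),(400,300))])]);cv2.imwrite('pics/c4.png',W)
```

```text
[0.58757493 0.06273772 0.31323101] [-0.00239467 -0.00277708 -0.99999328] [ 0.9867929   0.16196256 -0.00281285] [-0.13160725  1.1365839  -1.7204784 ]
```

View pics/c4.png

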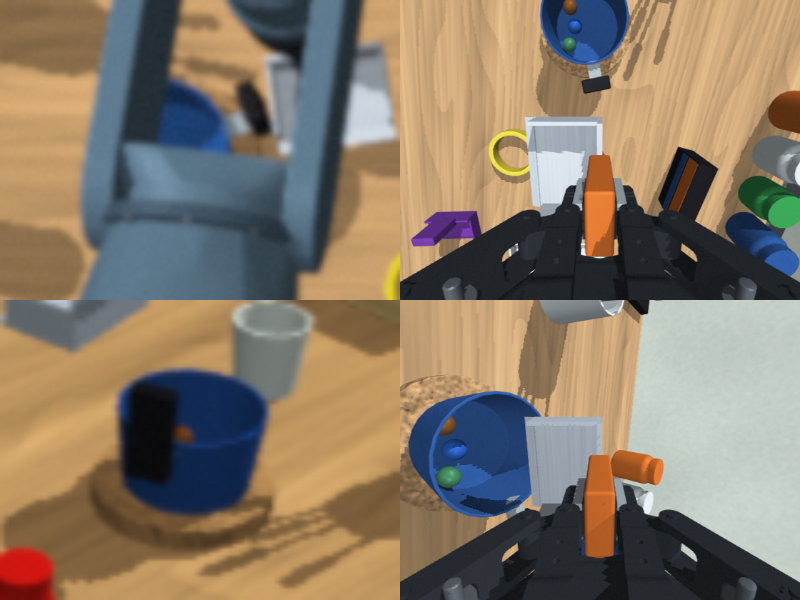

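All three marbles are in the pot (amber (570,5), blue (575,27), green (569,44) in the upper-right view), and the scoop is empty. Returning it to the tray.

Run:
```python
from plan import *
p,R=cur()
p,R=rows(p,R,[.585,-.2453,.20],down(9.65),10,255)
p,R=rows(p,R,[.585,-.2453,.100],down(9.65),5,255)
```

```text
[[255,-5.2,30.7,11.4,0.01,0.02,-0.01],[255,-5.3,30.6,11.4,0.01,0.02,-0.01],[255,-5.3,30.7,11.3,0.01,0.02,-0.01],[255,-5.2,30.7,11.4,0.01,0.02,-0.01],[255,-5.3,30.7,11.3,0.01,0.02,-0.01]]
[[255,-5.3,30.7,11.4,0.01,0.02,-0.01],[255,-5.3,30.6,11.3,0.01,0.02,-0.01],[255,-5.3,30.7,11.3,0.01,0.02,-0.01],[255,-5.3,30.7,11.4,0.01,0.02,-0.01],[255,-5.3,30.7,11.3,0.01,0.02,-0.01]]
[[255,-0.0,0.0,20.0,-0.01,-0.0,0.0],[255,-0.0,0.0,20.0,-0.01,-0.0,0.0],[255,-0.0,0.0,20.0,-0.01,-0.0,0.0],[255,-0.0,0.0,20.0,-0.01,-0.0,0.0],[255,-0.0,0.0,20.0,-0.01,-0.0,0.0]]
```

Emit:
send_rows:
  series:
    - [255, -5.3, 30.7, 11.4, 0, 0, 0]
    - [255, -5.3, 30.7, 11.4, 0, 0, 0]
    - [255, -5.3, 30.7, 11.4, 0, 0, 0]
    - [255, -5.3, 30.7, 11.4, 0, 0, 0]
    - [255, -5.3, 30.7, 11.4, 0, 0, 0]

```text
time_s: 18.27
ee_pos: [0.5854, -0.0897, 0.2566]
ee_rot: [[0.986, 0.168, -0.003], [0.168, -0.986, -0.002], [-0.003, 0.001, -1.0]]
wrist_force: [0.1, -0.7, -0.7]
opening: 0.179
```

Emit:
send_rows:
  series:
    - [255, -5.3, 30.7, 11.4, 0, 0, 0]
    - [255, -5.3, 30.7, 11.3, 0, 0, 0]
    - [255, -5.3, 30.7, 11.3, 0, 0, 0]
    - [255, -5.3, 30.7, 11.3, 0, 0, 0]
    - [255, -5.3, 30.7, 11.3, 0, 0, 0]

```text
time_s: 18.9
ee_pos: [0.585, -0.2456, 0.2003]
ee_rot: [[0.986, 0.168, -0.003], [0.168, -0.986, -0.002], [-0.003, 0.002, -1.0]]
wrist_force: [0.1, 0.2, -1.9]
opening: 0.176
```

Emit:
send_rows:
  series:
    - [255, 0, 0, 0, 0, 0, 0]
    - [255, 0, 0, 0, 0, 0, 0]

```text
time_s: 19.15
ee_pos: [0.5848, -0.2448, 0.2006]
ee_rot: [[0.986, 0.167, -0.003], [0.167, -0.986, -0.001], [-0.003, 0.001, -1.0]]
wrist_force: [0.4, 0.2, 0.1]
opening: 0.18
```

Run:
```python
from plan import *
p,R=cur();print(p)
rows(p,R,[.585,-.2453,.098],down(9.65),6,255)
```

```text
[ 0.58480882 -0.24480494  0.20058711]
[[255,0.1,0.1,17.1,0.01,0.03,-0.01],[255,0.0,0.0,17.1,0.01,0.03,-0.01],[255,0.1,0.1,17.1,0.01,0.03,-0.01],[255,0.0,0.1,17.1,0.01,0.03,-0.01],[255,0.1,0.1,17.1,0.01,0.03,-0.01]]
[[255,0.0,0.1,17.1,0.01,0.03,-0.01]]
```

Emit:
send_rows:
  series:
    - [255, 0, 0, 17, 0, 0, 0]
    - [255, 0, 0, 17, 0, 0, 0]
    - [255, 0, 0, 17, 0, 0, 0]
    - [255, 0, 0, 17, 0, 0, 0]
    - [255, 0, 0, 17, 0, 0.2, 0]

```text
time_s: 19.77
ee_pos: [0.584, -0.2461, 0.1139]
ee_rot: [[0.986, 0.166, -0.0], [0.166, -0.986, -0.001], [-0.0, 0.001, -1.0]]
wrist_force: [-0.0, 0.3, -1.1]
opening: 0.178
```

Emit:
send_rows:
  series:
    - [255, 0, 0, 17, 0, 0, 0]
    - [255, 0, 0, 5, 0, 0, 0]
    - [255, 0, 0, 3, 0, 0, 0]
    - [255, 0, 0, 2, 0, 0, 0]
    - [255, 0, 0, 0, 0, 0, 0]

```text
time_s: 20.4
ee_pos: [0.5845, -0.2465, 0.0889]
ee_rot: [[0.986, 0.166, 0.001], [0.166, -0.986, -0.002], [0.001, 0.002, -1.0]]
wrist_force: [-0.3, -0.4, -0.0]
opening: 0.182
```

Emit:
send_rows:
  series:
    - [255, 0, 0, 1, 0, 0, 0]
    - [255, 0, 0, 0.5, 0, 0, 0]
    - [255, 0, 0, 0, 0, 0, 0]

```text
time_s: 20.78
ee_pos: [0.5844, -0.2464, 0.0873]
ee_rot: [[0.986, 0.166, 0.001], [0.166, -0.986, -0.002], [0.0, 0.002, -1.0]]
wrist_force: [-0.5, -0.7, 1.5]
opening: 0.176
```

Emit:
send_rows:
  series:
    - [0, 0, 0, 0, 0, 0, 0]
    - [0, 0, 0, 0, 0, 0, 0]
    - [0, 0, 0, 0, 0, 0, 0]
    - [0, 0, 0, 0, 0, 0, 0]
    - [0, 0, 0, 0, 0, 0, 0]

```text
time_s: 21.4
ee_pos: [0.5842, -0.2463, 0.0869]
ee_rot: [[0.986, 0.166, 0.0], [0.166, -0.986, -0.001], [-0.0, 0.001, -1.0]]
wrist_force: [0.1, -0.3, 0.5]
opening: 1.0
```

Emit:
send_rows:
  series:
    - [0, 0, 0, -5, 0, 0, 0]
    - [0, 0, 0, -15, 0, 0, 0]
    - [0, 0, 0, -30, 0, 0, 0]
    - [0, 0, 0, -40, 0, 0, 0]
    - [0, 0, 0, -40, 0, 0, 0]

```text
time_s: 22.02
ee_pos: [0.5843, -0.2462, 0.2194]
ee_rot: [[0.986, 0.166, 0.001], [0.166, -0.986, -0.002], [0.001, 0.002, -1.0]]
wrist_force: [0.9, 0.3, -0.4]
opening: 1.0
```

Emit:
send_rows:
  series:
    - [0, 0, 0, -40, 0, 0, 0]
    - [0, 0, 0, 0, 0, 0, 0]

```text
time_s: 22.28
ee_pos: [0.5862, -0.2473, 0.2631]
ee_rot: [[0.986, 0.166, 0.008], [0.166, -0.986, -0.007], [0.007, 0.008, -1.0]]
wrist_force: [-0.4, 0.1, 0.5]
opening: 1.001
```

Run:
```python
from plan import *
p,R=cur();print(p)
im,P=snap('wrist','w11')
def seg(im,lo,hi):
    m=cv2.inRange(cv2.cvtColor(im,cv2.COLOR_BGR2HSV),lo,hi);k,l,st,c=cv2.connectedComponentsWithStats(m);return [(s.tolist(),c[i].round(1).tolist()) for i,s in enumerate(st) if i and s[4]>150]
print('orange',seg(im,(5,200,120),(14,255,255)))
t=np.radians(9.65);h=np.array([.5845,-.2465]);
print('expected handle top px',proj('',[*h,.103],P),'bottom',proj('',[*h,.041],P))
# plan to pot: tool x along pot y. yaw 19+90 -> 109 or -71
H=np.array([.570,.128])
for yaw in(109,-71):
  print(yaw)
```

```text
[ 0.58618122 -0.24729984  0.26309771]
orange []
expected handle top px [276.7680693  195.51307538] bottom [276.71128122 181.61024456]
109
-71
```

Run:
```python
from plan import *
im=cv2.imread('pics/w11.png');h=cv2.cvtColor(im,cv2.COLOR_BGR2HSV)
m=cv2.inRange(h,(3,150,90),(16,255,255));k,l,st,c=cv2.connectedComponentsWithStats(m);print([(s.tolist(),c[i].round(1)) for i,s in enumerate(st) if i and s[4]>100], h[196,277])
p,R=cur();rows(p,R,[.565,.125,.285],down(109),12,0)
```

```text
[([268, 165, 16, 52, 803], array([275.5, 191.3]))] [ 12 199 205]
[[0,3.5,-30.8,-2.2,0.03,0.01,-8.29],[0,7.9,-30.0,-2.2,0.03,0.01,-8.29],[0,12.2,-28.5,-2.2,0.03,0.01,-8.29],[0,16.1,-26.5,-2.1,0.03,0.01,-8.29],[0,19.8,-23.9,-2.2,0.03,0.01,-8.29]]
[[0,23.0,-20.8,-2.1,0.03,0.01,-8.29],[0,25.8,-17.2,-2.1,0.03,0.01,-8.29],[0,28.0,-13.4,-2.1,0.03,0.01,-8.29],[0,29.6,-9.2,-2.1,0.03,0.01,-8.29],[0,30.6,-4.8,-2.0,0.03,0.01,-8.29]]
[[0,31.0,-0.3,-2.1,0.03,0.01,-8.29],[0,30.8,4.1,-2.1,0.03,0.01,-8.29]]
```

The scoop handle shows exactly where it was released, (275,191) against about (277,190) expected, so it stands upright in the tray. Now over to the pot handle.

Emit:
send_rows:
  series:
    - [0, 3.5, -30.8, -2.2, 0, 0, -8.3]
    - [0, 7.9, -30, -2.2, 0, 0, -8.3]
    - [0, 12.2, -28.5, -2.2, 0, 0, -8.3]
    - [0, 16.1, -26.5, -2.1, 0, 0, -8.3]
    - [0, 19.8, -23.9, -2.2, 0, 0, -8.3]

```text
time_s: 22.95
ee_pos: [0.5749, -0.09, 0.2665]
ee_rot: [[0.625, 0.781, -0.002], [0.781, -0.625, -0.0], [-0.002, -0.001, -1.0]]
wrist_force: [0.1, 0.7, -1.0]
opening: 1.0
```

Emit:
send_rows:
  series:
    - [0, 23, -20.8, -2.1, 0, 0, -8.3]
    - [0, 25.8, -17.2, -2.1, 0, 0, -8.3]
    - [0, 28, -13.4, -2.1, 0, 0, -8.3]
    - [0, 29.6, -9.2, -2.1, 0, 0, -8.3]
    - [0, 30.6, -4.8, -2, 0, 0, -8.3]

```text
time_s: 23.58
ee_pos: [0.5663, 0.0646, 0.2767]
ee_rot: [[-0.049, 0.999, -0.002], [0.999, 0.049, -0.001], [-0.001, -0.002, -1.0]]
wrist_force: [0.3, -0.3, 0.3]
opening: 0.999
```

Emit:
send_rows:
  series:
    - [0, 31, -0.3, -2.1, 0, 0, -8.3]
    - [0, 30.8, 4.1, -2.1, 0, 0, -8.3]
    - [0, 0, 0, 0, 0, 0, 0]
    - [0, 0, 0, 0, 0, 0, 0]

```text
time_s: 24.08
ee_pos: [0.5633, 0.1252, 0.2811]
ee_rot: [[-0.327, 0.945, -0.001], [0.945, 0.327, -0.002], [-0.001, -0.002, -1.0]]
wrist_force: [0.5, 0.4, -1.1]
opening: 0.999
```

Run:
```python
from plan import *
p,R=cur();print(p,R[:,0],R[:,2])
im,P=snap('wrist','w12');h=cv2.cvtColor(im,cv2.COLOR_BGR2HSV)
d=(im.max(2)<50).astype(np.uint8);k,l,s,c=cv2.connectedComponentsWithStats(d);print([(x.tolist(),c[i].round(1).tolist()) for i,x in enumerate(s) if i and x[4]>150])
print('expected handle top',[proj('',[.570,.128,z],P).round() for z in(.15,.074)])
b=((im[...,0].astype(int)>im[...,2]+40)).astype(np.uint8);k,l,s,c=cv2.connectedComponentsWithStats(b);i=1+np.argmax(s[1:,4]);print(s[i],c[i])
cn=max(cv2.findContours((l==i).astype(np.uint8),cv2.RETR_EXTERNAL,cv2.CHAIN_APPROX_NONE)[0],key=len)
print('rim',cv2.minEnclosingCircle(np.array([atz('',*q,.09,P)[:2] for q in cv2.convexHull(cn)[:,0]]).astype(np.float32)))
cv2.imwrite('pics/c5.png',np.vstack([cv2.resize(im[40:320],None,fx=1.42,fy=1.42,interpolation=cv2.INTER_CUBIC)]))
```

```text
[0.56331484 0.12517369 0.28111841] [-0.3268495   0.9450756  -0.00123142] [-0.0012661  -0.00174086 -0.99999768]
[([276, 183, 18, 55, 924], [284.6, 210.5]), ([0, 247, 560, 173, 48409], [270.7, 363.5])]
expected handle top [array([281., 217.]), array([281., 196.])]
[  281    85   279   210 19174] [408.48487535 208.89381454]
rim ((0.5192468166351318, 0.2728293240070343), 0.18627338111400604)
```

View pics/c5.png

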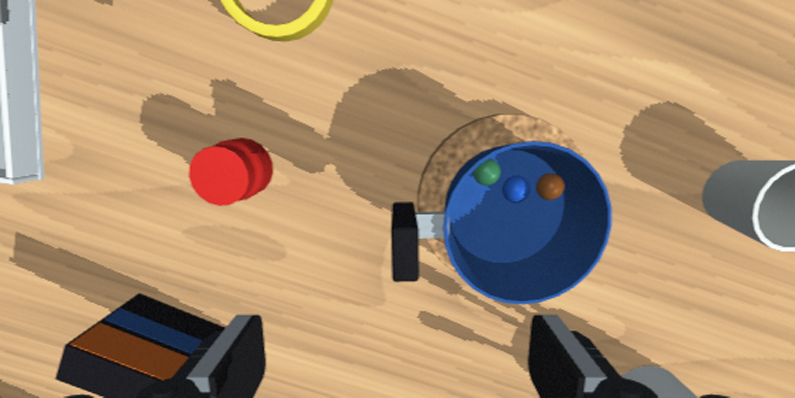

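The handle's top face is centred near crop (405,252), aligned with the jaws. The three marbles are in the pot at (487,172), (515,189) and (550,187).

Run:
```python
from plan import *
P=load('w12');g=atz('',285.2,217.5,.15,P);print(g)
p,R=cur();rows(p,R,[g[0],g[1],.134],down(109),8,0)
```

```text
[0.5689204  0.13146971 0.15      ]
[[0,0.6,0.9,18.4,-0.01,0.01,0.01],[0,0.6,1.0,18.4,-0.01,0.01,0.01],[0,0.6,0.9,18.4,-0.01,0.01,0.01],[0,0.5,1.0,18.4,-0.01,0.01,0.01],[0,0.6,0.9,18.4,-0.01,0.01,0.01]]
[[0,0.6,0.9,18.4,-0.01,0.01,0.01],[0,0.6,0.9,18.4,-0.01,0.01,0.01],[0,0.5,1.0,18.5,-0.01,0.01,0.01]]
```

Emit:
send_rows:
  series:
    - [0, 0.6, 0.9, 18.4, 0, 0, 0]
    - [0, 0.6, 0.9, 18.4, 0, 0, 0]
    - [0, 0.6, 0.9, 18.4, 0, 0, 0]
    - [0, 0.5, 0.9, 18.4, 0, 0, 0]
    - [0, 0.5, 0.9, 18.4, 0, 0, 0]

```text
time_s: 24.75
ee_pos: [0.5669, 0.1296, 0.1884]
ee_rot: [[-0.328, 0.945, -0.0], [0.945, 0.328, -0.001], [-0.001, -0.001, -1.0]]
wrist_force: [-0.3, 0.4, 0.8]
opening: 1.003
```

Emit:
send_rows:
  series:
    - [0, 0.5, 0.9, 18.4, 0, 0, 0]
    - [0, 0.5, 0.9, 18.4, 0, 0, 0]
    - [0, 0.4, 1, 18.4, 0, 0, 0]
    - [0, 0, 0, 0, 0, 0, 0]

```text
time_s: 25.25
ee_pos: [0.5681, 0.1317, 0.1326]
ee_rot: [[-0.328, 0.945, -0.003], [0.945, 0.328, -0.001], [-0.0, -0.004, -1.0]]
wrist_force: [-0.1, 0.8, 0.1]
opening: 1.0
```

Run:
```python
from plan import *
print(cur()[0],r.state()['wrist_force'])
im,P=snap('wrist','w13')
d=(im.max(2)<60).astype(np.uint8)
for v in range(190,300,15): 
    x=np.nonzero(np.diff(np.r_[0,d[v],0]))[0]; print(v,x[:12])
```

```text
[0.56805971 0.13171466 0.13261618] [-0.09272175  0.79358004  0.14586393]
190 []
205 []
220 []
235 [265 294]
250 [263 295]
265 [175 184 261 297 375 384]
280 [143 151 165 185 259 300 373 394 408 416]
295 [131 139 154 186 258 300 372 405 420 429]
```

The handle (centre column 279) sits exactly between the fingers (184 and 375). Closing at 65 N.

Emit:
send_rows:
  series:
    - [255, 0, 0, 0, 0, 0, 0]
    - [255, 0, 0, 0, 0, 0, 0]
    - [255, 0, 0, 0, 0, 0, 0]
    - [255, 0, 0, 0, 0, 0, 0]
    - [255, 0, 0, 0, 0, 0, 0]
  newtons: 65

```text
time_s: 25.92
ee_pos: [0.5694, 0.1319, 0.1353]
ee_rot: [[-0.328, 0.945, 0.001], [0.945, 0.328, -0.001], [-0.001, 0.0, -1.0]]
wrist_force: [-1.6, -0.1, 4.7]
opening: 0.181
```

Emit:
send_rows:
  series:
    - [255, 0, 0, 0, 0, 0, 0]
    - [255, 0, 0, 0, 0, 0, 0]
    - [255, 0, 0, 0, 0, 0, 0]
    - [255, 0, 0, -1, 0, 0, 0]
    - [255, 0, 0, -1, 0, 0, 0]

```text
time_s: 26.55
ee_pos: [0.5687, 0.1315, 0.1359]
ee_rot: [[-0.328, 0.945, -0.001], [0.945, 0.328, -0.002], [-0.001, -0.002, -1.0]]
wrist_force: [-0.5, 0.2, -4.7]
opening: 0.176
```

Emit:
send_rows:
  series:
    - [255, 0, 0, -2, 0, 0, 0]
    - [255, 0, 0, -3, 0, 0, 0]
    - [255, 0, 0, -3, 0, 0, 0]
    - [255, 0, 0, -3, 0, 0, 0]
    - [255, 0, 0, 0, 0, 0, 0]

```text
time_s: 27.18
ee_pos: [0.5695, 0.1318, 0.1481]
ee_rot: [[-0.328, 0.945, 0.001], [0.945, 0.328, -0.001], [-0.002, 0.0, -1.0]]
wrist_force: [-0.1, 0.0, -3.4]
opening: 0.179
```

Run:
```python
from plan import *
s=r.state();print(cur(),s['wrist_force'],s['moment'],s['opening'])
for n in('wrist','scene'): snap(n,'l1_'+n)
im=cv2.imread('pics/l1_wrist.png')
h=cv2.cvtColor(im,cv2.COLOR_BGR2HSV);m=cv2.inRange(h,(100,120,30),(130,255,255));k,l,st,c=cv2.connectedComponentsWithStats(m);print([(x.tolist(),c[i].round(1).tolist()) for i,x in enumerate(st) if i and x[4]>300])
```

```text
(array([0.56953246, 0.13175705, 0.14814474]), array([[-3.28195679e-01,  9.44609280e-01,  9.50661051e-04],
       [ 9.44608562e-01,  3.28196699e-01, -1.26149766e-03],
       [-1.50362622e-03,  4.83984486e-04, -9.99998752e-01]])) [-0.12059031  0.01061763 -3.40588188] [-0.26015084 -0.06468077 -0.02551056] 0.179186096654035
[([327, 144, 218, 192, 30660], [436.7, 233.9]), ([0, 319, 80, 45, 1786], [33.2, 342.8])]
```

Emit:
send_rows:
  series:
    - [255, 0, 0, -4, 0, 0, 0]
    - [255, 0, 0, -7, 0, 0, 0]
    - [255, 0, 0, -9, 0, 0, 0]
    - [255, 0, 0, -10, 0, 0, 0]
    - [255, 0, 0, -10, 0, 0, 0]

```text
time_s: 27.9
ee_pos: [0.5694, 0.1318, 0.1887]
ee_rot: [[-0.328, 0.945, 0.001], [0.945, 0.328, -0.001], [-0.001, 0.0, -1.0]]
wrist_force: [0.3, -0.9, -3.8]
opening: 0.18
```

Emit:
send_rows:
  series:
    - [255, 0, 0, -10, 0, 0, 0]
    - [255, 0, 0, -9, 0, 0, 0]
    - [255, 0, 0, -7, 0, 0, 0]
    - [255, 0, 0, -4, 0, 0, 0]
    - [255, 0, 0, -2, 0, 0, 0]

```text
time_s: 28.52
ee_pos: [0.5692, 0.1318, 0.2198]
ee_rot: [[-0.328, 0.945, 0.0], [0.945, 0.328, -0.001], [-0.001, -0.0, -1.0]]
wrist_force: [0.1, 0.6, -4.1]
opening: 0.176
```

Emit:
send_rows:
  series:
    - [255, 0, 0, 0, 0, 0, 0]
    - [255, 0, 0, 0, 0, 0, 0]
    - [255, 0, 0, 0, 0, 0, 0]
    - [255, 0, 0, 0, 0, 0, 0]
    - [255, 0, 0, 0, 0, 0, 0]

```text
time_s: 29.15
ee_pos: [0.5692, 0.1319, 0.2196]
ee_rot: [[-0.328, 0.945, 0.0], [0.945, 0.328, -0.001], [-0.001, -0.0, -1.0]]
wrist_force: [-0.4, 0.2, -3.0]
opening: 0.177
```

Run:
```python
from plan import *
s=r.state();print(s['time_s'],cur()[0],cur()[1][:,2],s['wrist_force'],s['moment'],s['opening'])
for k in('w13','l1_wrist','l2_wrist'):
    if k[:2]=='l2': snap('wrist',k)
    im=cv2.imread(f'pics/{k}.png');h=cv2.cvtColor(im,cv2.COLOR_BGR2HSV)
    m=cv2.inRange(h,(100,120,30),(130,255,255));n,l,st,c=cv2.connectedComponentsWithStats(m);i=1+np.argmax(st[1:,4]);print(k,st[i],c[i].round(1))
    for nm,lo,hi in(('green',(45,80,40),(85,255,255)),('amber',(5,150,50),(14,255,200))):
        m=cv2.inRange(h,lo,hi);m[:,:300]=0;n,l,st,c=cv2.connectedComponentsWithStats(m);print(nm,[(x[4],c[j].round().tolist()) for j,x in enumerate(st) if j and x[4]>60])
im=cv2.imread('pics/l2_wrist.png');i,_=snap('scene','l2_scene')
# tilt check: rim ellipse fit -> circle at fixed height under level hypothesis
for k in('w13','l2_wrist'):
    P=load(k) if k!='w13' else load('w13'); im=cv2.imread(f'pics/{k}.png');h=cv2.cvtColor(im,cv2.COLOR_BGR2HSV)
    m=cv2.inRange(h,(100,120,30),(130,255,255));n,l,st,c=cv2.connectedComponentsWithStats(m);i=1+np.argmax(st[1:,4])
    cn=max(cv2.findContours((l==i).astype(np.uint8),cv2.RETR_EXTERNAL,cv2.CHAIN_APPROX_NONE)[0],key=len)
    print(k,cv2.fitEllipse(cv2.convexHull(cn)))
```

```text
29.15 [0.56923457 0.13187212 0.21963251] [ 4.50468244e-05 -1.24532056e-03 -9.99999224e-01] [-0.42972869  0.22990048 -2.95476565] [-0.2480415  -0.0832994  -0.03503139] 0.17654722565918507
w13 [  328   146   222   194 29374] [439.5 232.3]
green [(np.int32(391), [382.0, 184.0])]
amber [(np.int32(582), [454.0, 197.0])]
l1_wrist [  327   144   218   192 30660] [436.7 233.9]
green [(np.int32(383), [381.0, 181.0])]
amber [(np.int32(538), [452.0, 194.0])]
l2_wrist [  327   144   218   192 30665] [436.8 234. ]
green [(np.int32(382), [381.0, 181.0])]
amber [(np.int32(529), [452.0, 194.0])]
w13 ((434.797607421875, 241.169189453125), (202.81643676757812, 228.03515625), 78.9426040649414)
l2_wrist ((433.3041687011719, 236.8048858642578), (198.116943359375, 223.4754180908203), 84.96632385253906)
```

```bash
python3 -c "
from bench import ticket
print(ticket.hand_in())"
```

```text
the job is handed in; nothing more can be done
None
```

I finished the job and handed it in at about 29 s of the 72 s allowed; no verdict was reported.

- **Scooping and pouring:** I pushed the orange-handled scoop along the tray until all three marbles were in the pan. I then tipped them into the blue pot on its mat. The tip reached only about 55° of the planned 57°, because the wrist was near its joint limit, but that was enough. Pictures afterwards showed all three marbles in the pot and the scoop empty.
- **Returning the scoop:** I set it back on the tray floor and let go. After I backed away, its handle showed within about 2 pixels of where it should stand upright.
- **Lifting the pot:** I gripped its handle at 65 N and raised it about 8 cm. At the end the tool pointed straight down. The pot and the green and amber marbles had not moved in the wrist view since the start of the lift. The measured load was 3.0 to 4.1 N, which fits the pot plus marbles.

**What I did not check:**
- I judged the final level only from the unchanged wrist view and the tool's pose, not from a separate tilt measurement.
- The last check did not pick out the blue marble; I last saw it in the pot just before gripping the handle.
- I did not check the bystanders' positions at the end. The highest wrist force I saw was about 5 N, and only when I gripped or lifted the pot.

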